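Sweep the valve block's gasket seam with the leak probe

TASK

Leak-test the valve block with one yellow and one white cap: take the orange-handled probe from the rack and move its tip slowly (5 cm a second at most) along the whole green seam on the block, from the yellow cap to the white, over the seam and within a centimetre above it, without pressing. Then hang the probe upright in its hole in the rack again and let go, leaving the blue-handled probe where it is.

Things in the scene. Friction and masses are not known exactly. Their poses are not given: they have to be found in the camera images.
- probe: Loose leak probe, about 0.12 kg, round about its long axis, hanging tip down in one of the rack's two holes. Origin at the tip, z up along it. From the tip: steel shaft, 10 mm diameter, to z = 70 mm; black collar, 40 mm diameter, z = 70 to 76 mm, which rests on the rack's top; orange grip, 26 mm diameter, z = 76 to 156 mm (its top). Grip the orange part from above, in any yaw.
- blue_probe: Loose probe of the same shape and size but with a blue grip, hanging in the rack's other hole; a bystander, not to be moved. Origin at its tip, z up.
- rack: Fixed aluminium rack, 180 (x) by 70 (y) mm, top at z = 90 mm. Origin: centre of its underside, z up. Two through holes, 25 mm diameter, in the 12 mm top plate at x = -55 and +55 mm, y = 0. A probe in place has its collar flat on the top and its tip at z = 20 mm, with 7 mm of play about the hole's axis. Which probe is in which hole varies.
- valve_block: Fixed dark block, 190 (x) by 100 (y) mm, flat top at z = 80 mm. Origin: centre of its underside, z up; any yaw. The seam, a green line 6 mm wide, runs straight along x at y = 0, flush with the top, from x = -68 to +68 mm, between caps 18 mm wide and 16 mm high at x = -78 mm (yellow, start) and +78 mm (white, finish). Not the like block with two red caps across the rack; they may trade places.
There are look-alikes about, which are no part of the job. There is more than one size of the probe; the one meant has the size given above.

How it is judged:
By the outcome, as a careful person would: the job done as asked, in the order asked, and still so for the second after the job is handed in, with the robot touching nothing.
It also fails if it takes over 61 s, if anything falls off the work surface, if the arm or the gripper's body presses on something with over 40 N, if the wrist force passes 120 N, or if a joint passes its speed limit or range.

ROBOT

A 7-joint arm with a two-finger parallel gripper is mounted at the origin on the work surface. World frame = base frame: x ahead of the robot, y to its left, z up, the work surface at z = 0. Lengths are in m, angles in rad, forces in N, time in s.
With the tool pointing down it reaches from about 0.425 to 0.975 m from the base axis. Payload 16.7 kg.
Tool frame: the origin (TCP) lies at the very end of the fingers, on their centre line; the grasp point (between the pads) lies 19 mm behind it; z points along the fingers, y is the line along which they close (so a half turn about z gives the same grasp; the last joint's range is limited). The gripper opens to 85 mm and grips with 20 to 120 N. Pads are 22 mm wide; open, the fingers measure 114 mm over their backs; the gripper's body (76 mm by 85 mm) begins 54 mm behind the grasp point. The pads swing forward as they close: fully open they stand 13 mm farther back than shut.
Start: joints at [1.125, 0.426, 0.074, 1.606, -0.034, 1.111, -0.067], TCP at [0.197, -0.646, 0.231] pointing down, gripper open.
Joint ranges: [-2.85, 2.85], [-0.5, 2.14], [-1.23, 1.37], [0.21, 2.46], [-1.02, 4.16], [0.16, 2.05], [-2.73, 2.73]. Speed limits (rad/s): [1.89, 1.89, 2.39, 2.39, 3.01, 3.01, 3.01].

INTERFACE

Orientations are given as a unit quaternion [w, x, y, z].
In Python, from workcell import get_state, imaging, arm, models gives the robot as it stands. The module is installed in compiled form; this text tells all that it offers.
- The arm moves only by the tool play_rows, never from a script. Its argument "plan" is a list that holds one entry, the list of rows, each a list of 5 numbers: the shift along the tool's x, y, z in cm, then the turn about the tool's z in rad, then the gripper command: -1 is fully open, 1 is shut, values between are in proportion. In form: [[[x, y, z, roll, gripper], ...]]. A call has 1 to 8 rows; each row shifts and turns the commanded pose from where the row before left it, along the tool's axes as they then stand; what a row does not reach is not made up. A row lasts 1/10 s, in which the tool goes at most 50 mm and 8.59 degrees, less where a joint would pass 70% of its speed; a pose out of reach is approached as far as the arm can. A call is refused whole if a number of a shift passes 5 or a number of a turn 0.15, either way. A call with a gripper value outside its range is refused whole. The fingers move at their own pace and stop on an object; "grip_force" is the grip in N (left out, the last holds). Time passes only in rows, so rows that do not move let the fingers close. It gives the time, the measured TCP pose, the force, the opening and the grip force at its end, in the units of the state.
- get_state(): the state, without advancing time (a new reading comes with each control period).
- imaging.grab_frame(name): name is "side" or "top" or "wrist"; returns the picture (420x560x3 uint8, red, green, blue); there is no depth.
- imaging.camera_info(name): a dict with "fx", "fy", "cx", "cy" (pixels), "world_to_cam" (4x4, takes a point from world to camera coordinates). Camera axes: x right, y up, looking along -z (the intrinsics and any distortion apply to the point x, -y, -z); pixel columns grow to the right and rows downward; lengths in m; the calibration is good to about 2 mm. A picture is of the moment at which its call begins: read the wrist's pose just before it. camera_info takes no time and is no camera call; for the wrist camera it gives the pose at the moment of the call.
- arm.finish_job(): hands the job in; it is judged then, once.
Trained networks look in the newest picture that a camera, given by its name, has taken for a name from the list of things; names that differ only in an ending like _2 or _b are one class to them, and where a whole thing is asked for, a point or a joint stands for the part that bears it (a point fixed in the world has none). Each returns a list of dicts, best first, with "score" (0 to 1); they miss things now and then, are a little off and sometimes report something else, mostly with a low value. They report only what shows in the picture. A call takes as long as a camera call. They do not tell look-alikes from the thing itself.
- models.recognise(camera, query): "centre" ([row, column] in pixels, amid what is visible of it).
- models.silhouettes(camera, query): "region" (420x560 bool, what is visible of it) and "centre" ([row, column] in pixels, amid what is visible of it).
The state is a dict: "clock": time; "joint_positions": joint angles; "joint_velocities": joint speeds; "joint_torque": joint torques, N m; "eef_pos": TCP position; "eef_rot": TCP orientation; "ft_force": force on the tool from outside, world axes, zero at the start; "ft_torque": the same for the moment, N m; "grip_width": finger opening in m; "grasp_force": force on a finger pad.
Only numpy, scipy, OpenCV 4.12 (cv2) and the standard library are available. Lean on these libraries where they do the work, as an engineer would, in place of code of your own. Each camera call takes 0.05 s, during which the arm holds its last target. There are 200 camera calls.

## Working session

There is one attempt and no reset: what is moved stays moved. The work goes in short steps, Python scripts to look and compute and a tool call to move; the robot and the scene stay as the last step left them, time stands still between calls to the robot, and variables do not carry over. Pictures are saved under pics/ and viewed, at most 10 in all, crops included, and the job is handed in when it is done.

Besides the shell and the picture viewer there is one more tool, called as name(argument=value, ...), one argument or row to a line, values as JSON. play_rows: Moves the arm, as the interface text tells. Its arguments: {"type":"object","properties":{"plan":{"type":"array"},"grip_force":{"type":"number"}},"required":["plan"]}

```bash
mkdir -p pics
cat > h.py <<'E'
import numpy as np, cv2
from workcell import get_state, imaging, arm, models
def save(cam,name):
    im=imaging.grab_frame(cam); cv2.imwrite(f'pics/{name}.png',im[:,:,::-1]); return im
def ray(cam,rc,z,info=None):
    c=info or imaging.camera_info(cam); T=np.array(c['world_to_cam']); R=T[:3,:3]; o=-R.T@T[:3,3]
    d=R.T@np.array([(rc[1]-c['cx'])/c['fx'],-(rc[0]-c['cy'])/c['fy'],-1.])
    return o+d*(z-o[2])/d[2]
def proj(cam,p,info=None):
    c=info or imaging.camera_info(cam); T=np.array(c['world_to_cam']); q=T[:3,:3]@np.array(p)+T[:3,3]
    return np.array([c['cy']+c['fy']*q[1]/q[2], c['cx']-c['fx']*q[0]/q[2]])
E
python3 - <<'E'
from h import *
a=save('top','t0'); 
for q in ['probe','rack','valve_block']:
    for r in models.recognise('top',q): print(q,r, ray('top',r['centre'],.09).round(3))
b=save('side','s0')
cv2.imwrite('pics/t0.png',cv2.resize(a[:,:,::-1],(800,600),interpolation=cv2.INTER_CUBIC))
print({k:v for k,v in imaging.camera_info('top').items()}); print(imaging.camera_info('wrist').keys())
s=get_state();print(s['eef_pos'],s['eef_rot'],s['clock'])
E
```

```text
probe {'centre': [253.7, 293.1], 'score': 0.7} [ 0.47  -0.026  0.09 ]
probe {'centre': [240.8, 250.5], 'score': 0.67} [0.497 0.058 0.09 ]
rack {'centre': [227.4, 296.4], 'score': 0.58} [ 0.521 -0.034  0.09 ]
valve_block {'centre': [244.6, 407.9], 'score': 0.91} [ 0.482 -0.254  0.09 ]
{'fx': 545.3147051261392, 'fy': 545.3147051261392, 'cx': 285.8001987186879, 'cy': 215.6477539208299, 'world_to_cam': array([[-2.59440796e-02, -9.99477733e-01,  1.92656461e-02,
        -8.48191825e-04],
       [ 9.96737358e-01, -2.43898712e-02,  7.69400669e-02,
        -5.50744622e-01],
       [-7.64299970e-02,  2.11989284e-02,  9.96849568e-01,
        -1.12859247e+00],
       [ 0.00000000e+00,  0.00000000e+00,  0.00000000e+00,
         1.00000000e+00]])}
dict_keys(['fx', 'fy', 'cx', 'cy', 'world_to_cam'])
[ 0.19669306 -0.64552331  0.23097378] [-2.93961623e-04  9.89087723e-01  1.47327479e-01 -6.55019006e-05] 0.25
```

View pics/t0.png

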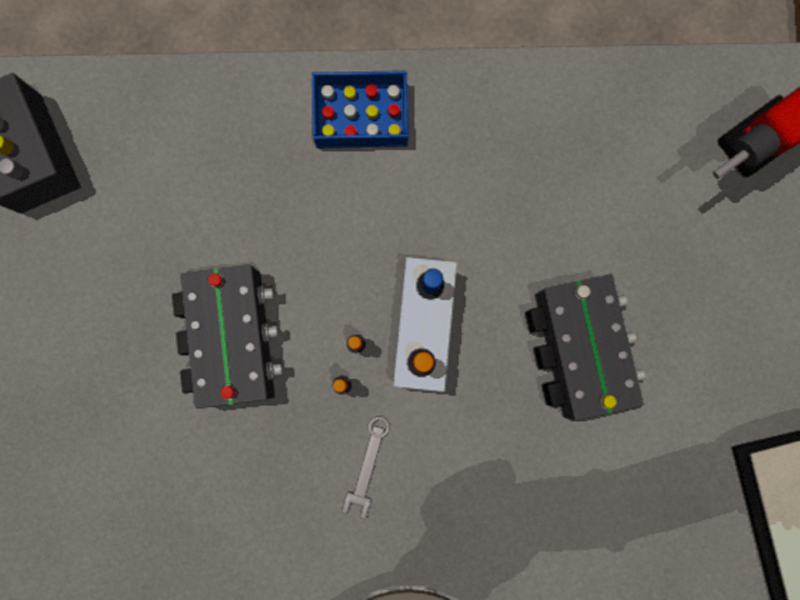

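View pics/s0.png

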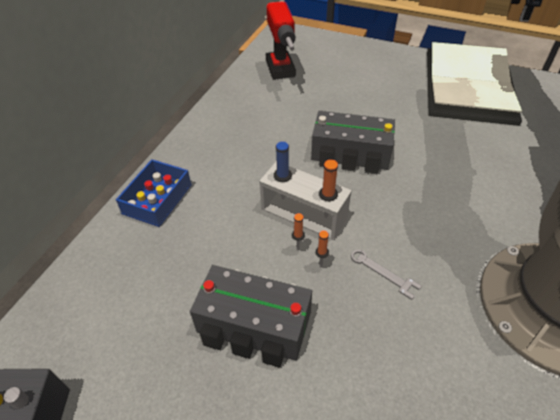

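Top view: orange full-size probe at about (423,362) in the enlarged picture, blue at (432,283). The right block is the target, with yellow cap at (610,401) and white at (584,291). The two small orange probes at (355,343) and (340,385), and the red-capped block on the left, are decoys.

```bash
cat >> h.py <<'E'
def blob(im,near,kind,rad=14):
    hsv=cv2.cvtColor(im,cv2.COLOR_RGB2HSV).astype(int); H,S,V=hsv[...,0],hsv[...,1],hsv[...,2]
    m={'yellow':(abs(H-28)<6)&(S>130)&(V>90),'white':(S<70)&(V>150),'orange':(H>5)&(H<20)&(S>150)&(V>70),
       'green':(abs(H-62)<18)&(S>100)&(V>50),'blue':(abs(H-110)<12)&(S>120)}[kind]
    r,c=np.indices(m.shape); m&=np.hypot(r-near[0],c-near[1])<rad
    rr,cc=np.nonzero(m); return np.c_[rr,cc].astype(float)
def cen(p): 
    return (p.min(0)+p.max(0))/2, p.mean(0), len(p), np.ptp(p,axis=0)
E
python3 - <<'E'
from h import *
T=cv2.imread('pics/t0.png'); im=cv2.resize(T,(560,420),interpolation=cv2.INTER_AREA)[:,:,::-1].copy()
for k,n in [('yellow',(281,427)),('white',(204,409))]:
    p=cen(blob(im,n,k)); print(k,p, ray('top',p[1],.094).round(4))
g=blob(im,(242,418),'green',60); P=np.array([ray('top',x,.08)[:2] for x in g])
m=P.mean(0); u,s,v=np.linalg.svd(P-m); t=(P-m)@v[0]; print('seam',m,v[0],np.arctan2(v[0][1],v[0][0]),np.percentile(t,[0,2,98,100]),m+v[0]*(t.min()+t.max())/2)
for k,n in [('orange',(253,296)),('blue',(197,302))]:
    p=blob(im,n,k); print(k,cen(p), ray('top',cen(p)[1],.14).round(4), ray('top',cen(p)[0],.14).round(4))
r=models.silhouettes('top','rack')
if not r: imaging.grab_frame('top'); r=models.silhouettes('top','rack')
for x in r[:2]:
    q=np.argwhere(x['region']); P=np.array([ray('top',y,.09)[:2] for y in q]).astype(np.float32)
    print(x['score'],cv2.minAreaRect(P))
s0=cv2.imread('pics/s0.png')[:,:,::-1].copy()
for k,n in [('yellow',(127,388)),('white',(118,322))]:
    p=cen(blob(s0,n,k,8)); print('side',k,p, ray('side',p[1],.09).round(4))
p=blob(s0,(180,330),'orange',25); print('side or',cen(p))
for y in (.0,): print(proj('side',(.47,-.03,.096)),proj('side',(.47,-.03,.176)),proj('top',(.47,-.03,.176)))
E
```

```text
yellow (array([281. , 426.5]), array([280.94666667, 426.41333333]), 75, array([8., 9.])) [ 0.4095 -0.2863  0.094 ]
white (array([203.5, 408. ]), array([203.63636364, 408.09090909]), 44, array([7., 6.])) [ 0.563  -0.2567  0.094 ]
seam [ 0.48487068 -0.27185622] [-0.98185897 -0.18961265] -2.9508250266340545 [-0.09498708 -0.09219793  0.09018664  0.09349064] [ 0.48560533 -0.27171435]
orange (array([253., 296.]), array([253., 296.]), 177, array([14., 14.])) [ 0.4705 -0.0296  0.14  ] [ 0.4705 -0.0296  0.14  ]
blue (array([197., 302.]), array([196.72906404, 302.00492611]), 203, array([16., 14.])) [ 0.5767 -0.0439  0.14  ] [ 0.5761 -0.0438  0.14  ]
0.7 ((0.5237666368484497, -0.03494592010974884), (0.06944078207015991, 0.17988766729831696), 83.1327133178711)
side yellow (array([126., 388.]), array([125.65789474, 387.94736842]), 38, array([6., 6.])) [ 0.4093 -0.2905  0.09  ]
side white (array([117.5, 320. ]), array([117.6, 321.3]), 30, array([ 5., 10.])) [ 0.5652 -0.2615  0.09  ]
side or (array([177. , 329.5]), array([177.03061224, 329.33418367]), 392, array([36., 15.]))
[191.37342053 327.9957366 ] [162.37168886 330.67911583] [253.117586   297.00351689]
```

play_rows(
  plan=[
    [[0,0,0,0.105,-1],[2.4,-3.4,0,0,-1],[2.4,-3.4,0,0,-1],[2.4,-3.4,0,0,-1],[2.4,-3.4,0,0,-1],[2.4,-3.4,0,0,-1],[2.4,-3.4,0,0,-1],[2.4,-3.4,0,0,-1]],
  ],
  grip_force=40,
)

```text
clock: 1.1
eef_pos: [0.317, -0.3786, 0.2315]
eef_rot: [0.0, 0.995, 0.095, 0.0]
ft_force: [1.1, -0.6, 0.4]
grip_width: 0.0854
grasp_force: 0.0
```

play_rows(
  plan=[
    [[2.4,-3.4,0,0,-1],[2.4,-3.4,0,0,-1],[2.4,-3.4,0,0,-1],[2.4,-3.4,0,0,-1],[2.4,-3.4,0,0,-1],[2.4,-3.4,0,0,-1],[0,0,0,0,-1],[0,0,0,0,-1]],
  ],
)

```text
clock: 1.9
eef_pos: [0.4195, -0.1519, 0.2314]
eef_rot: [0.0, 0.995, 0.096, 0.0]
ft_force: [-0.1, -1.1, 0.1]
grip_width: 0.0854
grasp_force: 0.0
```

```bash
cat >> h.py <<'E'
def tool(target):
    from scipy.spatial.transform import Rotation as R
    s=get_state(); q=s['eef_rot']; M=R.from_quat([q[1],q[2],q[3],q[0]]).as_matrix()
    print('clock',s['clock'],'pos',np.round(s['eef_pos'],4),'yaw',np.arctan2(M[1,0],M[0,0]).round(4),'z',M[:,2].round(4),'w',round(float(s['grip_width']),4),'F',np.round(s['ft_force'],1))
    print('tool cm',((M.T@(np.array(target)-s['eef_pos']))*100).round(2))
E
python3 - <<'E'
from h import *
tool((.470,-.0285,.118))
save('wrist','w1'); print([ (proj('wrist',p)).round(0) for p in [(.470,-.0285,.176),(.4692,-.0283,.09),(.5784,-.0415,.09)]])
E
```

```text
clock 1.9 pos [ 0.4195 -0.1519  0.2314] yaw 0.1928 z [ 0.e+00 -1.e-04 -1.e+00] w 0.0854 F [-0.1 -1.1  0.1]
tool cm [  7.32 -11.14  11.34]
[array([101.,  66.]), array([101., 130.]), array([-63., 162.])]
```

View pics/w1.png

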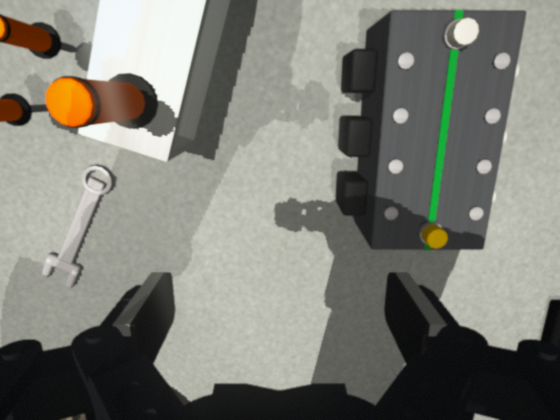

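The wrist view agrees with the plan: the probe's top is at (row 103, col 71), against a predicted (101,66). The seam is fully visible from (225,433) to (15,459), so I'll measure both from here.

Run:
```python
from h import *
im=cv2.imread('pics/w1.png')[:,:,::-1].copy(); I=imaging.camera_info('wrist')
for k,n in [('yellow',(237,434)),('white',(33,462))]:
    p=cen(blob(im,n,k,20)); print(k,p, ray('wrist',p[0],.095,I).round(4))
g=blob(im,(130,447),'green',85); P=np.array([ray('wrist',x,.08,I)[:2] for x in g])
m=P.mean(0); u,s,v=np.linalg.svd(P-m); d=v[0]*np.sign(v[0][0]); a=np.arctan2(d[1],d[0]); t=(P-m)@d;w=(P-m)@[-d[1],d[0]]
print('seam',m,d,a,np.percentile(w,[2,98]))
top=ray('top',(242,418),.08)
print('lateral offset at x=.4856:',m+d*(.4856-m[0])/d[0])
p=blob(im,(103,71),'orange',27); print(cen(p))
hsv=cv2.cvtColor(im,cv2.COLOR_RGB2HSV); mk=((hsv[...,0]<22)&(hsv[...,1]>150)&(hsv[...,2]>190)).astype(np.uint8)
n,l,st,c=cv2.connectedComponentsWithStats(mk)
for i in range(1,n):
    if st[i,4]>200: print(st[i],c[i],ray('wrist',(st[i,1]+st[i,3]/2,st[i,0]+st[i,2]/2),.176,I).round(4))
```

```text
yellow (array([236.5, 434.5]), array([236.50925926, 435.09490741]), 432, array([23., 25.])) [ 0.4094 -0.2844  0.095 ]
white (array([ 32.5, 461.5]), array([ 31.16100179, 465.12522361]), 559, array([29., 33.])) [ 0.5597 -0.2549  0.095 ]
seam [ 0.49214887 -0.27083896] [0.98208214 0.18845336] 0.18958704593257752 [-0.00333706  0.00333891]
lateral offset at x=.4856: [ 0.4856     -0.27209564]
(array([102. ,  70.5]), array([102.49552867,  70.59389795]), 1901, array([50., 49.]))
[  46   78   46   48 1734] [ 68.38581315 101.60553633] [ 0.4697 -0.03    0.176 ]
```

play_rows(
  plan=[
    [[2.43,-3.7,0,0,-1],[2.43,-3.7,0,0,-1],[2.42,-3.7,0,0,-1],[0,0,0,0,-1],[0,0,3,0,-1],[0,0,3,0,-1],[0,0,3,0,-1],[0,0,0,0,-1]],
  ],
)

```text
clock: 2.75
eef_pos: [0.4674, -0.0311, 0.1384]
eef_rot: [-0.0, 0.996, 0.094, -0.003]
ft_force: [-0.5, -0.2, 0.7]
grip_width: 0.0856
grasp_force: 0.0
```

Run:
```python
from h import *
tool((.4697,-.0292,.118))
```

```text
clock 2.75 pos [ 0.4674 -0.0311  0.1384] yaw 0.189 z [-5.7e-03  2.0e-04 -1.0e+00] w 0.0856 F [-0.5 -0.2  0.7]
tool cm [ 0.27 -0.14  2.04]
```

play_rows(
  plan=[
    [[0.15,-0.1,2,0,-1],[0,0,0,0,-1],[0,0,0,0,-1],[0,0,0,0,1],[0,0,0,0,1],[0,0,0,0,1],[0,0,0,0,1],[0,0,0,0,1]],
  ],
)

```text
clock: 3.55
eef_pos: [0.4711, -0.0284, 0.1217]
eef_rot: [0.0, 0.995, 0.095, 0.0]
ft_force: [-1.9, -0.2, 7.0]
grip_width: 0.0254
grasp_force: 38.8
```

play_rows(
  plan=[
    [[0,0,0,0,1],[0,0,0,0,1],[0,0,0,0,1],[0,0,0,0,1]],
  ],
)

```text
clock: 3.95
eef_pos: [0.4711, -0.0284, 0.1217]
eef_rot: [0.0, 0.995, 0.095, 0.0]
ft_force: [-1.5, 0.3, 8.2]
grip_width: 0.0249
grasp_force: 38.8
```

Run:
```python
from h import *
tool((.4697,-.0292,.118)); print(get_state()['grasp_force'])
```

```text
clock 3.95 pos [ 0.4711 -0.0284  0.1217] yaw 0.1909 z [ 3.e-04 -1.e-04 -1.e+00] w 0.0249 F [-1.5  0.3  8.2]
tool cm [-0.16  0.05  0.37]
38.81291091442108
```

play_rows(
  plan=[
    [[0,0,-1,0,1],[0,0,-2,0,1],[0,0,-2.5,0,1],[0,0,-2.5,0,1],[0,0,-2.5,0,1],[0,0,0,0,1],[0,0,0,0,1],[0,0,0,0,1]],
  ],
  grip_force=60,
)

```text
clock: 4.75
eef_pos: [0.4705, -0.0285, 0.2258]
eef_rot: [-0.0, 0.995, 0.095, -0.001]
ft_force: [0.6, 0.1, -1.1]
grip_width: 0.0247
grasp_force: 58.9
```

Run:
```python
from h import *
d=np.array([.982,.189]); c=np.array([.4856,-.2719])
e=c-d*.063; print('start',e,'end',c+d*.063)
tool((*e,.2267))
im=save('wrist','w2'); save('side','s2')
a=cv2.imread('pics/w2.png');b=cv2.imread('pics/s2.png')
b=cv2.resize(b[60:240,220:460],None,fx=2.333,fy=2.333)
h=np.zeros((580,800,3),np.uint8); h[:315,:420]=cv2.resize(a,(420,315)); h[:420,420:800]=b[:420,60:440]; cv2.imwrite('pics/c2.png',h)
s=get_state()['eef_pos']; print(proj('side',s-[0,0,.1017]))
```

```text
start [ 0.423734 -0.283807] end [ 0.547466 -0.259993]
clock 4.75 pos [ 0.4705 -0.0285  0.2258] yaw 0.1908 z [-1.1e-03  1.0e-04 -1.0e+00] w 0.0247 F [ 0.6  0.1 -1.1]
tool cm [-9.43 24.18 -0.09]
[182.15984596 328.41415795]
```

View pics/c2.png

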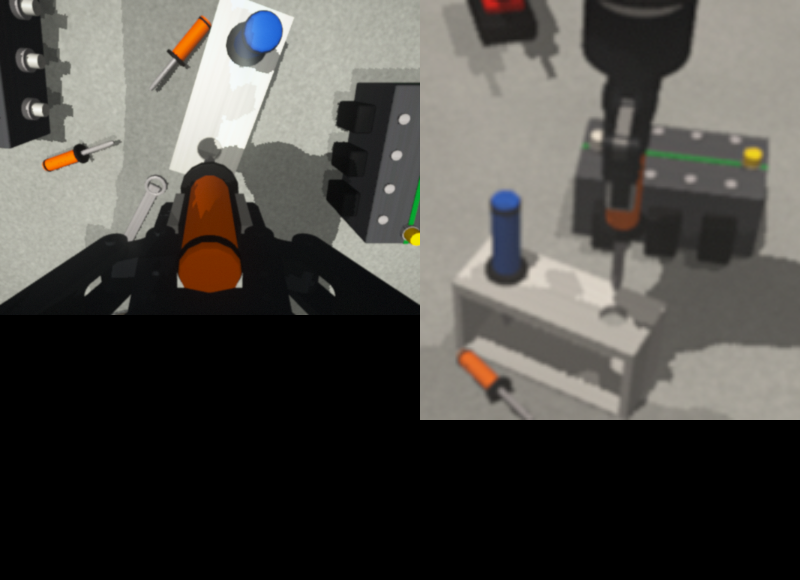

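play_rows(
  plan=[
    [[-0.9,2.2,0,0,1],[-1.5,4,0,0,1],[-1.7,4.4,0,0,1],[-1.7,4.4,0,0,1],[-1.7,4.4,0,0,1],[-1.2,3,0,0,1],[-0.6,1.8,0,0,1],[0,0,0,0,1]],
  ],
)

```text
clock: 5.65
eef_pos: [0.4244, -0.2862, 0.2254]
eef_rot: [-0.0, 0.996, 0.093, -0.001]
ft_force: [0.4, -0.4, -0.8]
grip_width: 0.0248
grasp_force: 59.0
```

play_rows(
  plan=[
    [[0,0,1,0,1],[0,0,0.6,0,1],[0,0,0,0,1],[0,0,0,0,1]],
  ],
)

```text
clock: 6.05
eef_pos: [0.4257, -0.283, 0.21]
eef_rot: [-0.0, 0.995, 0.096, -0.0]
ft_force: [0.5, 0.3, -0.4]
grip_width: 0.0248
grasp_force: 59.0
```

Run:
```python
from h import *
e=(.4856-.062*.982,-.2719-.062*.189)
tool((*e,.1865))
b=save('side','s3')[:,:,::-1]; t=save('top','t3')[:,:,::-1]; w=save('wrist','w3')[:,:,::-1]
p=get_state()['eef_pos']; print(proj('side',p-[0,0,.1017]),proj('side',p-[0,0,.03]),proj('side',(p[0],p[1],.08)))
h=np.zeros((600,800,3),np.uint8)
h[:,:500]=cv2.resize(b[80:200,310:410],(500,600),interpolation=cv2.INTER_CUBIC); h[:300,500:]=cv2.resize(w,(400,300))[:,50:350]; h[300:,500:]=cv2.resize(t[180:300,370:490],(300,300)); cv2.imwrite('pics/c3.png',h)
```

```text
clock 6.05 pos [ 0.4257 -0.283   0.21  ] yaw 0.1919 z [-5.e-04  4.e-04 -1.e+00] w 0.0248 F [ 0.5  0.3 -0.4]
tool cm [-0.11  0.04  2.35]
[119.28930279 381.5582366 ] [ 93.03478862 386.5099327 ] [129.12744334 379.7027278 ]
```

View pics/c3.png

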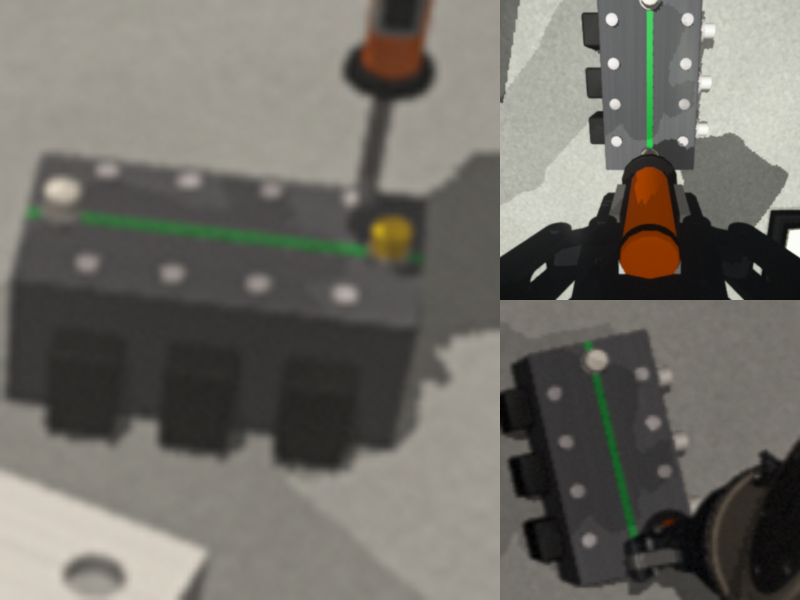

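play_rows(
  plan=[
    [[-0.13,0.04,0.4,0,1],[0,0,0.4,0,1],[0,0,0.4,0,1],[0,0,0.4,0,1],[0,0,0.4,0,1],[0,0,0.2,0,1],[0,0,0,0,1],[0,0,0,0,1]],
  ],
)

```text
clock: 7.0
eef_pos: [0.4244, -0.2844, 0.1884]
eef_rot: [-0.0, 0.995, 0.095, 0.0]
ft_force: [-0.7, 0.3, -1.5]
grip_width: 0.0248
grasp_force: 59.0
```

Run:
```python
from h import *
tool((.5465,-.2602,.187))
b=save('side','s4')[:,:,::-1]; w=save('wrist','w4')[:,:,::-1]
h=np.zeros((600,800,3),np.uint8)
h[:,:500]=cv2.resize(b[80:152,345:405],(500,600),interpolation=cv2.INTER_CUBIC); h[:300,500:]=w[60:360,130:430];cv2.imwrite('pics/c4.png',h)
```

```text
clock 7.0 pos [ 0.4244 -0.2844  0.1884] yaw 0.1908 z [ 1.e-04  1.e-04 -1.e+00] w 0.0248 F [-0.7  0.3 -1.5]
tool cm [12.44 -0.06  0.14]
```

View pics/c4.png

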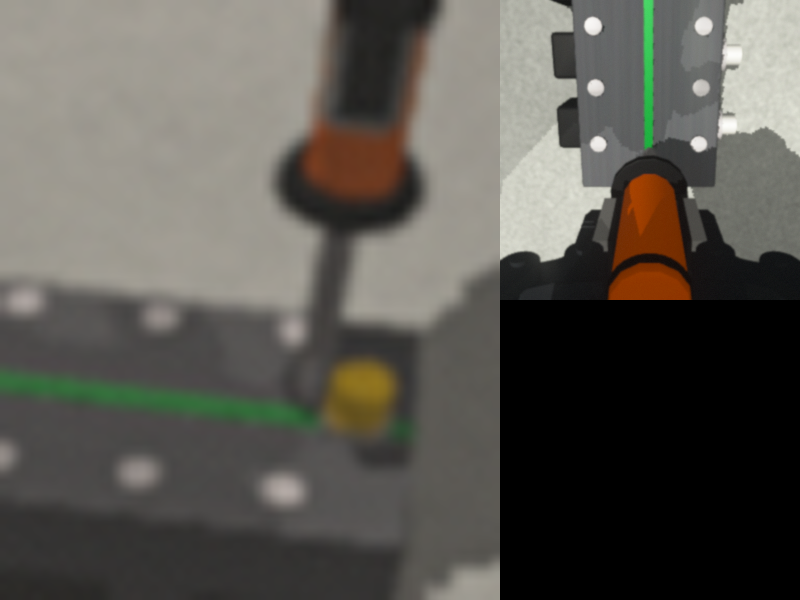

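play_rows(
  plan=[
    [[0,-0.05,0.15,0,1],[0.2,0,0,0,1],[0.3,0,0,0,1],[0.35,0,0,0,1],[0.35,0,0,0,1],[0.35,0,0,0,1],[0.35,0,0,0,1],[0.35,0,0,0,1]],
  ],
)

```text
clock: 7.9
eef_pos: [0.4467, -0.2795, 0.1868]
eef_rot: [-0.0, 0.995, 0.095, -0.0]
ft_force: [0.3, 0.7, -0.9]
grip_width: 0.0247
grasp_force: 59.0
```

Run:
```python
from h import *
tool((.5465,-.2602,.187))
```

```text
clock 7.9 pos [ 0.4467 -0.2795  0.1868] yaw 0.1908 z [-0.e+00  1.e-04 -1.e+00] w 0.0247 F [ 0.3  0.7 -0.9]
tool cm [10.17 -0.   -0.02]
```

play_rows(
  plan=[
    [[0.3,0,0,0,1],[0.35,0,0,0,1],[0.35,0,0,0,1],[0.35,0,0,0,1],[0.35,0,0,0,1],[0.35,0,0,0,1],[0.35,0,0,0,1],[0.35,0,0,0,1]],
  ],
)

```text
clock: 8.7
eef_pos: [0.4736, -0.2743, 0.1868]
eef_rot: [-0.0, 0.995, 0.095, -0.0]
ft_force: [0.1, -0.0, -0.9]
grip_width: 0.0249
grasp_force: 59.0
```

play_rows(
  plan=[
    [[0.35,0,0,0,1],[0.35,0,0,0,1],[0.35,0,0,0,1],[0.35,0,0,0,1],[0.35,0,0,0,1],[0.35,0,0,0,1],[0.35,0,0,0,1],[0.35,0,0,0,1]],
  ],
)

```text
clock: 9.5
eef_pos: [0.5011, -0.269, 0.1868]
eef_rot: [-0.0, 0.995, 0.095, -0.0]
ft_force: [0.8, -0.1, -0.8]
grip_width: 0.0247
grasp_force: 59.0
```

Run:
```python
from h import *
tool((.5465,-.2602,.187))
```

```text
clock 9.5 pos [ 0.5011 -0.269   0.1868] yaw 0.1907 z [-0.e+00  1.e-04 -1.e+00] w 0.0247 F [ 0.8 -0.1 -0.8]
tool cm [ 4.62 -0.   -0.02]
```

play_rows(
  plan=[
    [[0.35,0,0,0,1],[0.35,0,0,0,1],[0.35,0,0,0,1],[0.35,0,0,0,1],[0.35,0,0,0,1],[0.35,0,0,0,1],[0.35,0,0,0,1],[0.35,0,0,0,1]],
  ],
)

```text
clock: 10.3
eef_pos: [0.5287, -0.2637, 0.1868]
eef_rot: [-0.0, 0.995, 0.095, 0.0]
ft_force: [0.5, 0.6, -0.6]
grip_width: 0.0247
grasp_force: 59.0
```

play_rows(
  plan=[
    [[0.35,0,0,0,1],[0.35,0,0,0,1],[0.35,0,0,0,1],[0.3,0,0,0,1],[0.15,0,0,0,1],[0,0,0,0,1],[0,0,0,0,1]],
  ],
)

```text
clock: 11.0
eef_pos: [0.543, -0.261, 0.1868]
eef_rot: [-0.0, 0.995, 0.095, -0.0]
ft_force: [-1.4, 0.1, -1.1]
grip_width: 0.0244
grasp_force: 59.0
```

Run:
```python
from h import *
tool((.5473,-.2600,.187))
b=save('side','s5')[:,:,::-1]
h=cv2.resize(b[80:152,295:355],(500,600),interpolation=cv2.INTER_CUBIC);cv2.imwrite('pics/c5.png',h)
```

```text
clock 11.0 pos [ 0.543  -0.261   0.1868] yaw 0.1907 z [-1.e-04  1.e-04 -1.e+00] w 0.0244 F [-1.4  0.1 -1.1]
tool cm [ 0.44 -0.01 -0.02]
```

View pics/c5.png

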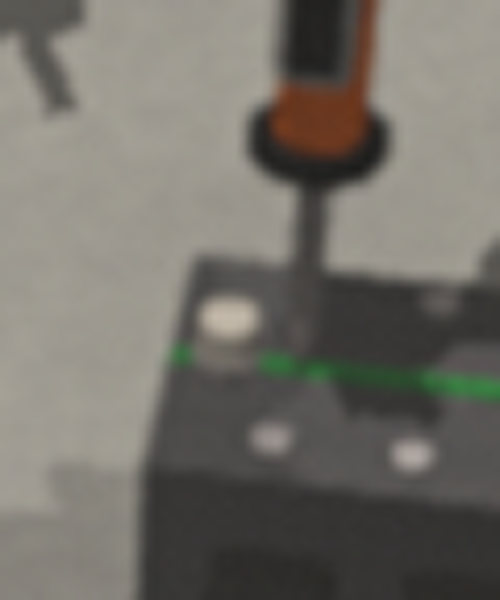

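Side view: the tip is at about (303,350) in the crop, just above the seam, with roughly 6 mm left to the white cap. I'll advance a little further, then lift.

play_rows(
  plan=[
    [[0.2,0,0,0,1],[0.2,0,0,0,1],[0.1,0,0,0,1],[0,0,0,0,1],[0,0,0,0,1]],
  ],
)

```text
clock: 11.55
eef_pos: [0.548, -0.2599, 0.1868]
eef_rot: [-0.0, 0.995, 0.095, -0.0]
ft_force: [0.6, -0.4, -1.3]
grip_width: 0.0243
grasp_force: 59.0
```

play_rows(
  plan=[
    [[0,0,-0.4,0,1],[0,0,-0.8,0,1],[0,0,-1.5,0,1],[0,0,-1.5,0,1],[0,0,0,0,1],[0,0,0,0,1]],
  ],
)

```text
clock: 12.15
eef_pos: [0.5482, -0.2601, 0.2296]
eef_rot: [0.0, 0.995, 0.095, 0.001]
ft_force: [0.0, 0.2, -0.9]
grip_width: 0.0247
grasp_force: 59.0
```

Run:
```python
from h import *
tool((.4698,-.0285,.229))
```

```text
clock 12.15 pos [ 0.5482 -0.2601  0.2296] yaw 0.1907 z [ 1.2e-03 -5.0e-04 -1.0e+00] w 0.0247 F [ 0.   0.2 -0.9]
tool cm [ -3.31 -24.22   0.04]
```

play_rows(
  plan=[
    [[-0.3,-2.2,0,0,1],[-0.5,-4,0,0,1],[-0.6,-4.4,0,0,1],[-0.6,-4.4,0,0,1],[-0.6,-4.4,0,0,1],[-0.4,-3,0,0,1],[-0.3,-1.8,0,0,1],[0,0,0,0,1]],
  ],
)

```text
clock: 12.95
eef_pos: [0.4688, -0.0263, 0.2287]
eef_rot: [-0.0, 0.995, 0.097, -0.0]
ft_force: [-0.1, -0.6, -0.6]
grip_width: 0.0249
grasp_force: 59.1
```

play_rows(
  plan=[
    [[0,0,1,0,1],[0,0,1,0,1],[0,0,0,0,1],[0,0,0,0,1]],
  ],
)

```text
clock: 13.35
eef_pos: [0.4695, -0.0291, 0.2082]
eef_rot: [-0.0, 0.995, 0.095, -0.001]
ft_force: [0.9, -0.5, -0.3]
grip_width: 0.0247
grasp_force: 59.1
```

Run:
```python
from h import *
tool((.4698,-.0285,.1225))
b=save('side','s6')[:,:,::-1]
h=cv2.resize(b[140:230,265:355],(600,600),interpolation=cv2.INTER_CUBIC);cv2.imwrite('pics/c6.png',h)
```

```text
clock 13.35 pos [ 0.4695 -0.0291  0.2082] yaw 0.1898 z [-1.4e-03  3.0e-04 -1.0e+00] w 0.0247 F [ 0.9 -0.5 -0.3]
tool cm [ 0.05 -0.05  8.57]
```

View pics/c6.png

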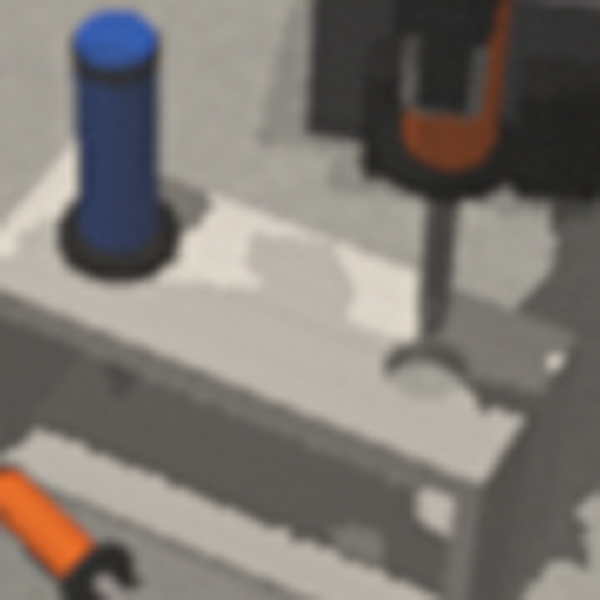

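The tip at (432,340) is right above the hole at (427,368), so I'll lower it.

play_rows(
  plan=[
    [[0.05,-0.05,1,0,1],[0,0,1,0,1],[0,0,1,0,1],[0,0,1.2,0,1],[0,0,1.2,0,1],[0,0,1.2,0,1],[0,0,1,0,1],[0,0,0,0,1]],
  ],
)

```text
clock: 14.2
eef_pos: [0.4693, -0.028, 0.1313]
eef_rot: [-0.0, 0.995, 0.095, -0.001]
ft_force: [0.2, 0.0, -1.0]
grip_width: 0.0249
grasp_force: 59.1
```

play_rows(
  plan=[
    [[0,0,0.3,0,1],[0,0,0.3,0,1],[0,0,0.15,0,1],[0,0,0,0,1],[0,0,0,0,1]],
  ],
)

```text
clock: 14.7
eef_pos: [0.4702, -0.028, 0.1255]
eef_rot: [0.0, 0.995, 0.095, 0.0]
ft_force: [0.6, -0.7, -1.0]
grip_width: 0.025
grasp_force: 59.1
```

Run:
```python
from h import *
tool((.4698,-.0285,.1217))
```

```text
clock 14.7 pos [ 0.4702 -0.028   0.1255] yaw 0.1907 z [ 3.e-04  0.e+00 -1.e+00] w 0.025 F [ 0.6 -0.7 -1. ]
tool cm [-0.05  0.04  0.38]
```

play_rows(
  plan=[
    [[0,0,0.2,0,1],[0,0,0.2,0,1],[0,0,0.1,0,1],[0,0,0,0,1],[0,0,0,0,1]],
  ],
)

```text
clock: 15.2
eef_pos: [0.4705, -0.028, 0.1217]
eef_rot: [0.0, 0.995, 0.095, 0.0]
ft_force: [-11.4, 0.1, 33.1]
grip_width: 0.0248
grasp_force: 62.8
```

play_rows(
  plan=[
    [[0,0,-0.15,0,1],[0,0,-0.05,0,1],[0,0,0,0,1],[0,0,0,0,1]],
  ],
)

```text
clock: 15.6
eef_pos: [0.47, -0.028, 0.1221]
eef_rot: [-0.0, 0.995, 0.095, -0.0]
ft_force: [0.1, 1.2, -0.2]
grip_width: 0.0246
grasp_force: 59.4
```

Seated, with almost no load on it. Release slowly.

play_rows(
  plan=[
    [[0,0,0,0,0.3],[0,0,0,0,0.1],[0,0,0,0,-0.1],[0,0,0,0,-0.4],[0,0,0,0,-0.7],[0,0,0,0,-1],[0,0,0,0,-1],[0,0,0,0,-1]],
  ],
  grip_force=20,
)

```text
clock: 16.4
eef_pos: [0.4701, -0.028, 0.1223]
eef_rot: [-0.0, 0.995, 0.095, 0.0]
ft_force: [0.6, -0.8, -0.1]
grip_width: 0.0854
grasp_force: 0.0
```

play_rows(
  plan=[
    [[0,0,0,0,-1],[0,0,-1,0,-1],[0,0,-2,0,-1],[0,0,-3,0,-1],[0,0,-3,0,-1],[0,0,-3,0,-1],[0,0,0,0,-1],[0,0,0,0,-1]],
  ],
)

```text
clock: 17.2
eef_pos: [0.4703, -0.028, 0.2432]
eef_rot: [0.0, 0.995, 0.095, 0.001]
ft_force: [0.7, -0.6, -1.3]
grip_width: 0.0852
grasp_force: 0.0
```

play_rows(
  plan=[
    [[0,4,0,0,-1],[0,4,0,0,-1],[0,4,0,0,-1],[0,2,0,0,-1],[0,0,0,0,-1],[0,0,0,0,-1]],
  ],
)

```text
clock: 17.8
eef_pos: [0.4961, -0.1652, 0.2414]
eef_rot: [-0.001, 0.995, 0.095, -0.001]
ft_force: [0.0, 0.3, -0.0]
grip_width: 0.0853
grasp_force: 0.0
```

Run:
```python
from h import *
tool((.47,-.03,.2))
b=save('side','s7')[:,:,::-1]; w=save('wrist','w7')[:,:,::-1]
h=np.zeros((420,800,3),np.uint8)
h[:,:400]=cv2.resize(b[140:245,255:355],(400,420),interpolation=cv2.INTER_CUBIC); h[:300,400:]=cv2.resize(w,(400,300));cv2.imwrite('pics/c7.png',h)
```

```text
clock 17.8 pos [ 0.4961 -0.1652  0.2414] yaw 0.1903 z [-1.7e-03  9.0e-04 -1.0e+00] w 0.0853 F [ 0.   0.3 -0. ]
tool cm [ -0.   -13.76   4.15]
```

View pics/c7.png

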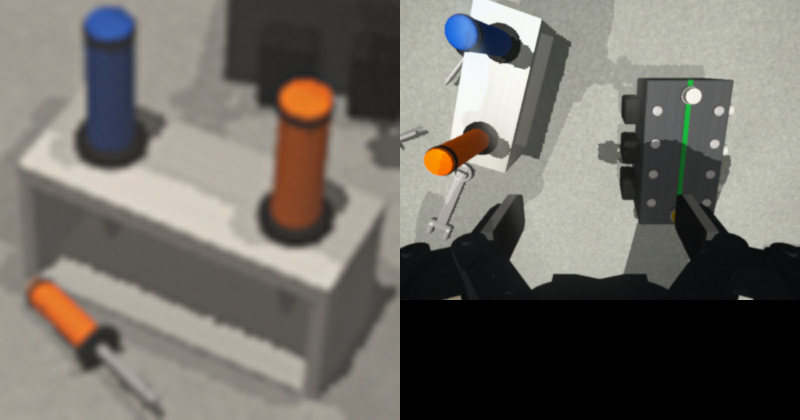

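Both probes stand upright in their rack holes, orange at (300,160) and blue at (110,85) in the left crop, and the gripper is clear. I'm handing in the job.

```bash
python3 -c "
from workcell import arm
print(arm.finish_job())"
```

```text
the job is handed in; nothing more can be done
None
```

I traced the green seam slowly with the orange probe from yellow to white, about 5 mm above it and stopping about 5 mm short of each end because of the caps; the probe hangs in its rack hole again, released, the blue one was not touched, the job is handed in at about 18 s, and the two small look-alike probes that stood beside the rack were lying down when I looked after the lift, cause unknown.

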